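Wedge the spring clip off the grinder shaft

TASK

The sample grinder's drive unit is open for cleaning and the spring clip has to come off its shaft. Use the wooden wedge, not the fingers: slide it flat along the top of the shaft and in under the clip, so that the taper spreads the clip and lifts it, until the clip comes up against the wedge's handle, without pressing or pushing harder than 15 N. Then lift the clip away on the wedge, set clip and wedge down in the low black tray, and leave the bowls and the cup undisturbed.

Things in the scene. Friction and masses are not known exactly. Their poses are not given: they have to be found in the camera images.
- wedge_grip (a point): Wooden wedge, about 70 g, starts lying flat on the bench: a block handle 60 long (x), 30 wide (y), 36 high (z) with a narrow tapering nose on its +x end. This point is the centre of the handle, 18 above the wedge's flat underside, which runs on to the tip. x points to the tip, z up.
- wedge_tip (a point): Tip of the wedge's nose, on the underside, midway across, 92 ahead of wedge_grip. The nose is 12 wide, 62 long. Its top is level, 16 above the underside, for the first 14 beyond the handle, then slopes down evenly to the tip, which is 2 thick. With the saddle on the level top against the handle, clip_mid is 38 ahead of wedge_grip, and the clip lifts away with the wedge.
- clip_mid (a point): Spring-steel clip, 40 g, astride the shaft: a flat saddle 16 long (x, along the shaft), 34 wide, 4 thick, between two side walls. This point is the middle of the saddle, 6 above the shaft's flat top when home. The slot under the saddle is 17 wide, 4 high, open at both ends. Two sprung legs hang from its sides to 23 below this point and pinch under the round shaft. Axes as shaft_seat.
- clip: The same clip; origin 6 below clip_mid. Pushed by the nose it first slides back along the shaft until it meets a slotted collar (slot 17 wide, 9 thick, 24 above the shaft top), clamped 1 to 25 behind it, differently each time. Then it rises as the nose under it gets thicker than 4; after a rise of about 9 the legs snap past the shaft and catch round the nose. Push: 2 to 10 N.
- shaft_seat (a point): Fixed grinder unit: point on top of its level round steel shaft, 85 above the bench, under the middle of the clip at the start. x points along the shaft from its free end to the gearbox. The shaft is 18 thick with a flat strip 7 wide along its top; its free end is 26 away (-x), the gearbox 94 away (+x), rising 19 above the shaft top. Base plate 100 wide, 12 high.
- tray: Low black tray, 190 (x) by 170 (y), rim 14 high, floor and walls 5 thick, fixed to the bench. Origin: centre of its underside on the bench.
- bowl_a: White ceramic tasting bowl, 92 across, 58 high; a bystander. Origin: centre of its foot.
- bowl_b: A second white tasting bowl of the same size; a bystander.
- papercup: Black cup, 80 across, 105 high; a bystander. Origin: centre of its foot.
There are look-alikes about, which are no part of the job. Of the things that look like the part that bears wedge_grip, the smallest one is meant.

How it is judged:
On the way, in this order (a step that is already met when the one before it is completed fails the run):
1. the tip of the wedge is under the saddle of the clip (at least to its middle) while the clip is still on the shaft (x of wedge_tip in the frame of clip_mid between 0 and 0.05 m and y of wedge_tip in the frame of clip_mid between -0.0085 and 0.0085 m and z of wedge_tip in the frame of clip_mid between -0.014 and -0.002 m and z of clip_mid in the frame of shaft_seat below 0.014 m).
2. with the wedge still lying on the shaft, the clip has been lifted clear and has come up against the wedge's handle (within 2 mm) (x of clip_mid in the frame of wedge_grip below 0.04 m and y of clip_mid in the frame of wedge_grip between -0.008 and 0.008 m and z of clip_mid in the frame of shaft_seat above 0.014 m and z of wedge_grip in the frame of shaft_seat below 0.023 m and horizontal distance between clip_mid and shaft_seat below 0.035 m), for 0.1 s.
3. the clip is off the shaft (its middle more than 50 mm from its place) (distance between clip_mid and shaft_seat above 0.05 m), for 0.2 s.
At the end, for the whole second after the job is handed in: The clip and the wedge are off the shaft, let go and lying still in the tray: the middle of the clip and the centre of the wedge's handle are within the tray's outline and lower than 50 mm above the bench (x of clip_mid in the frame of tray between -0.095 and 0.095 m and y of clip_mid in the frame of tray between -0.085 and 0.085 m and height (world z) of each of clip_mid, wedge_grip below 0.05 m and linear speed of each of clip, wedge below 0.02 m/s and x of wedge_grip in the frame of tray between -0.095 and 0.095 m and y of wedge_grip in the frame of tray between -0.085 and 0.085 m); the robot touches nothing.
It fails at once if the wedge was pressed too hard on the shaft or the unit (more than 25 N, the clip's own grip on it included) (contact force between wedge and grinder above 25 N).
It fails at once if the wedge was pushed too hard against the clip (more than 28 N, the clip's own spring grip of about 10 N included) (contact force between wedge and clip above 28 N).
It fails at once if the gripper touched the clip while it was still on the shaft (distance between clip_mid and shaft_seat below 0.035 m and contact force between any of the fingers, the arm and clip above 0.5 N).
It fails at once if a bowl or the cup was knocked (moved more than 20 mm) (distance of any of bowl_a, bowl_b, papercup from where it was at the start of the episode above 0.02 m).
It also fails if it takes over 72 s, if anything falls off the work surface, if the arm or the gripper's body presses on something with over 40 N, if the wrist force passes 120 N, or if a joint passes its speed limit or range.

ROBOT

A 6-joint arm with a two-finger parallel gripper is mounted at the origin on the work surface. World frame = base frame: x ahead of the robot, y to its left, z up, the work surface at z = 0. Lengths are in m, angles in rad, forces in N, time in s.
With the tool pointing down it reaches from about 0.375 to 0.9 m from the base axis. Payload 3.1 kg.
Tool frame: the origin (TCP) lies between the finger pads; the fingertips stand 8 mm ahead of it and the grasp point (between the pads) lies 11 mm behind it; z points along the fingers, y is the line along which they close (so a half turn about z gives the same grasp; the last joint's range is limited). The gripper opens to 85 mm and grips with 20 to 120 N. Pads are 22 mm wide; open, the fingers measure 114 mm over their backs; the gripper's body (76 mm by 85 mm) begins 54 mm behind the grasp point. The pads swing forward as they close: fully open they stand 13 mm farther back than shut.
Start: joints at [-1.47, 0.527, 1.433, -0, 1.181, -0.178], TCP at [0.172, -0.601, 0.239] pointing down, gripper open.
Joint ranges: [-3.08, 3.08], [-0.75, 2.2], [0.22, 2.44], [-1.43, 4.57], [0, 2.65], [-2.85, 2.85]. Speed limits (rad/s): [2.79, 2.79, 3.14, 3.14, 3.14, 3.14].

INTERFACE

Orientations are given as a unit quaternion [x, y, z, w].
In Python, from station import readout, cams, sign_off gives the robot as it stands.
- The arm moves only by the tool send_rows, never from a script. Its argument "commands" is text: rows parted by semicolons, each of 5 numbers parted by spaces: the finger opening in mm, from 0 to 85.4, then the shift along the tool's x, y, z each as a share of 0.02 m, from -1 to 1, then the turn about the tool's z as a share of 4 degrees, from -1 to 1. In form: grip dx dy dz spin; .... A call has 1 to 20 rows; each row shifts and turns the commanded pose from where the row before left it, along the tool's axes as they then stand; what a row does not reach is not made up. A row lasts 1/12 s, in which the tool goes at most 41.7 mm and 7.16 degrees, less where a joint would pass 70% of its speed; a pose out of reach is approached as far as the arm can. A call with a number of a shift or a turn outside -1 to 1 is refused whole. A call with a gripper value outside its range is refused whole. The fingers move at their own pace and stop on an object; "grip_force" is the grip in N (left out, the last holds). Time passes only in rows, so rows that do not move let the fingers close. It gives the time, the measured TCP pose, the force, the opening and the grip force at its end, in the units of the state.
- readout.sense(): the state, without advancing time (a new reading comes with each control period).
- cams.snapshot(name): name is "scene" or "top" or "wrist"; returns a dict with "pixels" (420x560x3 uint8, red, green, blue), "intrinsics" (3x3 intrinsics, pixels), "eye" and "rotation" of the camera in the world. Camera axes: x right, y down, z forward; pixel columns grow to the right and rows downward; lengths in m; the calibration is good to about 2 mm. A picture is of the moment at which its call begins. There is no depth.
- sign_off(): hands the job in; it is judged then, once.
The state is a dict: "t": time; "q": joint angles; "qd": joint speeds; "tau": joint torques, N m; "tcp_pos": TCP position; "tool_rot": TCP orientation; "force": force on the tool from outside, world axes, zero at the start; "ft_torque": the same for the moment, N m; "finger_gap": opening from 0.0 (shut) to 1.0 (fully open); "gripper_force": force on a finger pad.
Only numpy, scipy, OpenCV 4.12 (cv2) and the standard library are available. Lean on these libraries where they do the work, as an engineer would, in place of code of your own. Each camera call takes 0.05 s, during which the arm holds its last target. There are 200 camera calls.

## Working session

There is one attempt and no reset: what is moved stays moved. The work goes in short steps, Python scripts to look and compute and a tool call to move; the robot and the scene stay as the last step left them, time stands still between calls to the robot, and variables do not carry over. Pictures are saved under pics/ and viewed, at most 10 in all, crops included, and the job is handed in when it is done.

Besides the shell and the picture viewer there is one more tool, called after "Call:" in YAML: its name, and indented under it one key for each argument. send_rows: Moves the arm, as the interface text tells. Its arguments: {"type":"object","properties":{"commands":{"type":"string"},"grip_force":{"type":"number"}},"required":["commands"]}

```bash
ls; mkdir -p pics
cat > h.py <<'E'
import numpy as np, cv2, pickle
from station import readout, cams
def snap(n,f):
    s=cams.snapshot(n); cv2.imwrite(f'pics/{f}.png',cv2.cvtColor(s['pixels'],cv2.COLOR_RGB2BGR)); pickle.dump(s,open(f'pics/{f}.pkl','wb')); return s
def load(f): return pickle.load(open(f'pics/{f}.pkl','rb'))
def ray(s,u,v):
    d=np.array(s['rotation'])@np.linalg.inv(s['intrinsics'])@[u,v,1]; return np.array(s['eye']),d/np.linalg.norm(d)
def onz(s,u,v,z):
    e,d=ray(s,u,v); return e+d*(z-e[2])/d[2]
def proj(s,p):
    c=np.array(s['rotation']).T@(np.array(p)-s['eye']); q=np.array(s['intrinsics'])@c; return q[:2]/q[2]
def tri(s1,p1,s2,p2):
    e1,d1=ray(s1,*p1); e2,d2=ray(s2,*p2)
    t=np.linalg.lstsq(np.c_[d1,-d2],e2-e1,rcond=None)[0]; a=e1+t[0]*d1; b=e2+t[1]*d2
    return (a+b)/2,np.linalg.norm(a-b)
E
python3 - <<'E'
from h import *
a=snap('scene','s0');b=snap('top','t0');c=snap('wrist','w0')
for s in(a,b,c):print(np.round(s['eye'],3),np.round(s['rotation'],3).tolist(),np.round(s['intrinsics'],1).tolist())
print(readout.sense())
E
```

```text
pics
[0.994 0.17  0.864] [0.627, 0.724, -0.214, -0.193] [[388.4, 0.0, 279.3], [0.0, 388.4, 207.0], [0.0, 0.0, 1.0]]
[0.43  0.101 1.326] [-0.698, 0.716, -0.019, 0.009] [[446.7, 0.0, 276.2], [0.0, 446.7, 213.3], [0.0, 0.0, 1.0]]
[ 0.235 -0.582  0.374] [0.792, -0.596, -0.08, 0.105] [[350.8, 0.0, 276.3], [0.0, 350.8, 213.6], [0.0, 0.0, 1.0]]
{'t': 0.15, 'q': array([-1.47053449e+00,  5.28270022e-01,  1.43362233e+00,  1.20302171e-05,
        1.18139111e+00, -1.78508017e-01]), 'qd': array([ 0.00175987, -0.0021113 , -0.00350102, -0.00183096, -0.0009089 ,
       -0.00046596]), 'tau': array([ 7.44646695e-04, -4.42744339e+01, -1.78276294e+01, -2.44967041e-04,
        5.61707784e-03, -1.40634990e-05]), 'tcp_pos': array([ 0.17195505, -0.60031881,  0.23854315]), 'tool_rot': array([ 9.90301602e-01,  1.38931718e-01,  3.86248811e-05, -8.44537021e-04]), 'force': array([ 0.1483666 , -0.22623844, -0.24793305]), 'ft_torque': array([-0.05934333,  0.03122108, -0.01613451]), 'gripper_force': 0.0, 'finger_gap': 0.999683600682457}
```

```bash
sed -i "s/np.array(s\['rotation'\])/Rm(s)/g; 2a from scipy.spatial.transform import Rotation as Rn\ndef Rm(s): return Rn.from_quat(s['rotation']).as_matrix()" h.py; cat h.py|head -8
python3 - <<'E'
from h import *
for f in('s0','t0'):
    s=load(f);print(np.round(Rm(s),2).tolist())
E
```

```text
import numpy as np, cv2, pickle
from station import readout, cams
from scipy.spatial.transform import Rotation as Rn
def Rm(s): return Rn.from_quat(s['rotation']).as_matrix()
def snap(n,f):
    s=cams.snapshot(n); cv2.imwrite(f'pics/{f}.png',cv2.cvtColor(s['pixels'],cv2.COLOR_RGB2BGR)); pickle.dump(s,open(f'pics/{f}.pkl','wb')); return s
def load(f): return pickle.load(open(f'pics/{f}.pkl','rb'))
def ray(s,u,v):
[[-0.14, 0.82, -0.55], [0.99, 0.12, -0.07], [0.01, -0.55, -0.83]]
[[-0.03, -1.0, 0.04], [-1.0, 0.03, -0.02], [0.01, -0.04, -1.0]]
```

View pics/s0.png

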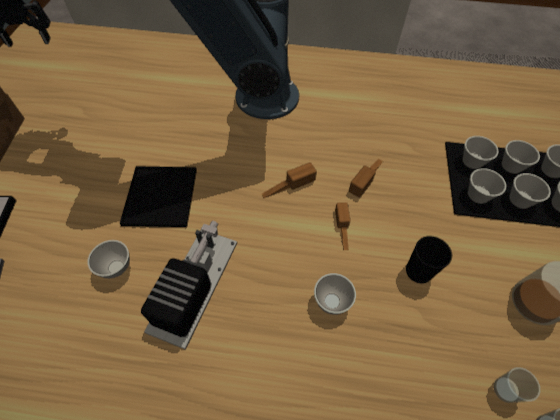

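View pics/t0.png

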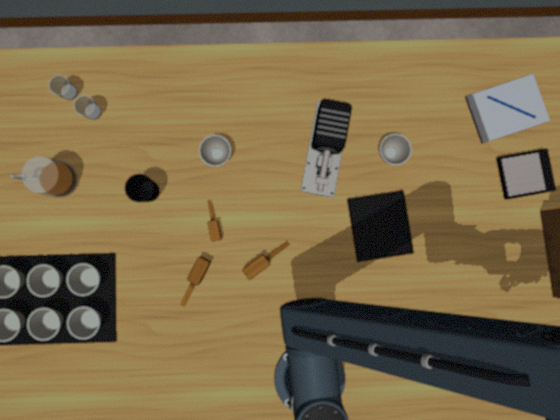

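The scene view shows three wooden wedges (handles at about (301,177), (364,180) and (343,215)), the grinder at (190,280), the tray at (158,195), the bowls at (109,260) and (335,295), and the cup at (428,258). In the top view the wedges are at (263,262), (198,272) and (214,222). The free end of the shaft points at the robot, at about (322,188).

Run:
```python
from h import *
s=load('t0');im=s['pixels'];hsv=cv2.cvtColor(im,cv2.COLOR_RGB2HSV)
for p in[(214,230),(200,268),(260,266),(212,207),(230,250)]:print(p,hsv[p[1],p[0]])
m=((hsv[...,0]<16)&(hsv[...,1]>140)&(hsv[...,2]>50)).astype(np.uint8)
n,l,st,c=cv2.connectedComponentsWithStats(m)
for i in range(1,n):
    if st[i,4]>80:
        r=cv2.minAreaRect(np.argwhere(l==i)[:,::-1].astype(np.float32)); print(st[i],c[i].round(1),np.round(r[1],1),[round(1000*x*s_) for x,s_ in zip(r[1],[1.32/446.7]*2)])
crop=lambda im,x,y,w,h,k:cv2.resize(im[y:y+h,x:x+w],None,fx=k,fy=k,interpolation=cv2.INTER_CUBIC)
a=crop(im,175,190,130,125,3);b=crop(im,285,90,130,125,3)
cv2.imwrite('pics/c1.png',cv2.cvtColor(np.hstack([a,b]),cv2.COLOR_RGB2BGR))
```

```text
(214, 230) [ 15 177 137]
(200, 268) [ 15 177 124]
(260, 266) [ 16 178 136]
(212, 207) [ 17 175 115]
(230, 250) [ 19 123 155]
[   0    7  560   20 3228] [277.3  16.5] [  8.5 559.3] [25, 1653]
[ 49 165  24  30 225] [ 62.6 180.6] [18.8 29.5] [56, 87]
```

View pics/c1.png

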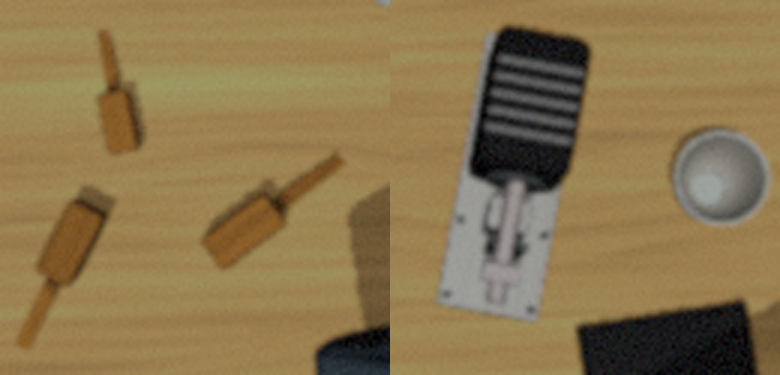

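The crop shows the look-alikes: wedge A at full-image (214,230), small, tip up at (209,201); wedge B at (198,272), larger; wedge C at (256,268), larger. I choose A. The clip is the light square astride the shaft at about (322,181), with the shaft's free end at about (320,190).

Run:
```python
from h import *
def comps(f):
    s=load(f);im=cv2.GaussianBlur(s['pixels'],(3,3),0);hsv=cv2.cvtColor(im,cv2.COLOR_RGB2HSV)
    m=((hsv[...,0]<20)&(hsv[...,1]>150)&(hsv[...,2]>40)).astype(np.uint8)
    n,l,st,c=cv2.connectedComponentsWithStats(m)
    for i in range(1,n):
        if 120<st[i,4]<1500:
            P=np.argwhere(l==i)[:,::-1].astype(np.float32);r=cv2.minAreaRect(P)
            print(f,st[i],c[i].round(1),np.round(r[1],1))
            if f=='t0' and abs(c[i][0]-214)<6 and c[i][1]>200:
                er=cv2.morphologyEx((l==i).astype(np.uint8),cv2.MORPH_OPEN,np.ones((7,7)))
                H=np.argwhere(er)[:,::-1].astype(np.float32);r=cv2.minAreaRect(H)
                print(' handle',r); Q=np.array([onz(s,*p,.036)[:2] for p in cv2.boxPoints(r)]);print(Q.round(4),Q.mean(0),np.linalg.norm(Q-np.roll(Q,1,0),axis=1))
                t=P[P[:,1].argsort()][:6].mean(0);print(' tip',t,onz(s,*t,.002))
comps('t0');comps('s0')
s=load('s0')
```

```text
t0 [ 50 163  23  31 389] [ 62.7 179.3] [18.8 29.7]
t0 [208 201  14  40 291] [213.5 225. ] [39.6 11. ]
 handle ((214.5, 230.0), (18.0, 11.0), 90.0)
[[0.4628 0.2762]
 [0.462  0.2446]
 [0.4102 0.2456]
 [0.411  0.2772]] [0.43652197 0.26091191] [0.05181425 0.03165755 0.05183195 0.0316082 ]
 tip [209.  201.5] [0.52147434 0.27965001 0.002     ]
t0 [543 210  17  68 596] [552.6 239.5] [67. 16.]
t0 [243 242  46  37 482] [261.5 262. ] [13.6 53.2]
t0 [181 257  29  49 487] [195.6 276.1] [13.4 52.3]
s0 [485   0  75   7 308] [531.4   2. ] [ 6. 74.]
s0 [  0 109  22  30 217] [  9.9 123. ] [15.4 31.3]
s0 [349 160  33  37 515] [363.3 178.9] [15.9 43.7]
s0 [262 163  54  35 697] [294.3 179. ] [18.4 58.1]
s0 [335 203  15  47 407] [342.6 220.9] [46.6 13.2]
s0 [ 520  280   40   39 1011] [538.9 299.2] [46.5 27.1]
```

Call:
send_rows:
  commands: "85 0.91 -0.985 -0.13 0;85 0.91 -0.985 -0.13 0;85 0.91 -0.985 -0.13 0;85 0.91 -0.985 -0.13 0;85 0.91 -0.985 -0.13 0;85 0.91 -0.985 -0.13 0;85 0.91 -0.985 -0.13 0;85 0.91 -0.985 -0.13 0;85 0.91 -0.985 -0.13 0;85 0.91 -0.985 -0.13 0;85 0.91 -0.985 -0.13 0;85 0.91 -0.985 -0.13 0;85 0.91 -0.985 -0.13 0;85 0.91 -0.985 -0.13 0;85 0.91 -0.985 -0.13 0;85 0.91 -0.985 -0.13 0;85 0.91 -0.985 -0.13 0;85 0.91 -0.985 -0.13 0;85 0.91 -0.985 -0.13 0;85 0.91 -0.985 -0.13 0"

```text
t: 1.82
tcp_pos: [0.4137, -0.1205, 0.2914]
tool_rot: [0.99, 0.139, -0.0, -0.0]
force: [-0.0, -0.9, -0.9]
finger_gap: 0.994
gripper_force: 0.0
```

Call:
send_rows:
  commands: "85 0.91 -0.985 -0.13 0;85 0.91 -0.985 -0.13 0;85 0.91 -0.985 -0.13 0;85 0 0 0 1;85 0 0 0 1;85 0 0 0 1;85 0 0 0 1;85 0 0 0 1;85 0 0 0 1;85 0 0 0 0;85 0 0 0 0"

```text
t: 2.73
tcp_pos: [0.4496, -0.05, 0.299]
tool_rot: [0.998, -0.069, -0.0, -0.0]
force: [0.2, -0.2, -0.4]
finger_gap: 0.997
gripper_force: 0.0
```

Run:
```python
from h import *
a=snap('wrist','w1');snap('top','t1');snap('scene','s1')
r=readout.sense();print(r['t'],r['tcp_pos'],Rn.from_quat(r['tool_rot']).as_matrix().round(3).tolist(),a['eye'],Rm(a).round(2).tolist())
```

```text
2.8833 [ 0.44969097 -0.05002698  0.29904937] [[0.99, -0.139, -0.0], [-0.139, -0.99, 0.0], [-0.0, -0.0, -1.0]] [ 0.51486271 -0.05848632  0.43405534] [[-0.14, -0.96, -0.26], [-0.99, 0.13, 0.04], [-0.0, 0.26, -0.96]]
```

View pics/w1.png

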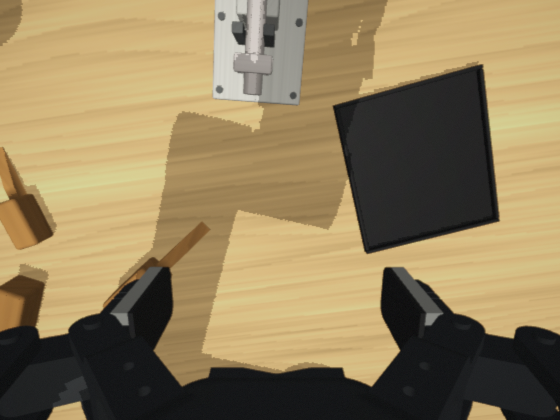

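The wrist view shows the clip at about (254,62) astride the shaft, the free end at about (252,93), the plate corners at (213,98) and (299,104), the tray spanning (334–498, 66–252), and the small wedge at far left, around (22,220).

Run:
```python
from h import *
s=load('w1');im=s['pixels']
c=cv2.resize(im[0:110,205:315],None,fx=5,fy=5,interpolation=cv2.INTER_CUBIC);cv2.imwrite('pics/c2.png',cv2.cvtColor(c,cv2.COLOR_RGB2BGR))
# tray: dark region
hsv=cv2.cvtColor(im,cv2.COLOR_RGB2HSV);m=(hsv[...,2]<60).astype(np.uint8);m[265:]=0;m[:,:325]=0
r=cv2.minAreaRect(np.argwhere(m)[:,::-1].astype(np.float32));Q=np.array([onz(s,*p,.014)[:2] for p in cv2.boxPoints(r)]);print('tray',Q.round(3).tolist(),Q.mean(0),np.linalg.norm(Q-np.roll(Q,1,0),axis=1))
```

```text
tray [[0.528, -0.123], [0.54, -0.292], [0.353, -0.337], [0.334, -0.148]] [ 0.4390449  -0.22493072] [0.19541295 0.16915862 0.19257059 0.18933424]
```

View pics/c2.png

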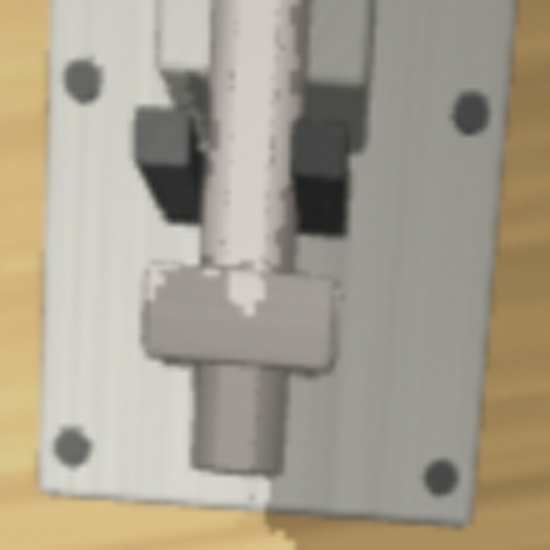

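The crop shows the clip as a light block spanning crop (143–340, 265–370). The collar's two dark posts are at (165,160) and (325,170). The shaft axis runs from (238,468) to (258,50).

Run:
```python
from h import *
s=load('w1');f=lambda x,y:(205+x/5-.4,y/5-.4)
for n,p,z in[('shaft end C',(238,468),.076),('shaft end',(238,468),.067),('shaft far',(258.5,50),.076),('clipL',(143,262),.093),('clipR',(345,275),.093),('clip nearL',(143,355),.093),('clip nearR',(333,372),.093),('clip farL',(145,262),.093),('plateL',(40,490),.012),('plateR',(470,523),.012),('plateLfar',(55,0),.012),('plateRfar',(518,0),.012),('colL near',(158,165),.109),('colR near',(325,178),.109)]:
    print(n,onz(s,*f(*p),z).round(4))
t=load('t1');c=cv2.resize(t['pixels'][85:205,290:365],None,fx=5,fy=5,interpolation=cv2.INTER_CUBIC)
u=load('s1');d=cv2.resize(u['pixels'][205:325,160:235],None,fx=5,fy=5,interpolation=cv2.INTER_CUBIC)
cv2.imwrite('pics/c3.png',cv2.cvtColor(np.hstack([c,d]),cv2.COLOR_RGB2BGR))
```

```text
shaft end C [ 0.5411 -0.0385  0.076 ]
shaft end [ 0.5418 -0.038   0.067 ]
shaft far [ 0.6121 -0.0534  0.076 ]
clipL [ 0.5768 -0.028   0.093 ]
clipR [ 0.5697 -0.0635  0.093 ]
clip nearL [ 0.5614 -0.0254  0.093 ]
clip nearR [ 0.5538 -0.0591  0.093 ]
clip farL [ 0.5767 -0.0284  0.093 ]
plateL [0.5473 0.0107 0.012 ]
plateR [ 0.5266 -0.0859  0.012 ]
plateLfar [ 0.6449 -0.0109  0.012 ]
plateRfar [ 0.6313 -0.109   0.012 ]
colL near [ 0.5883 -0.0345  0.109 ]
colR near [ 0.5825 -0.0621  0.109 ]
```

View pics/c3.png

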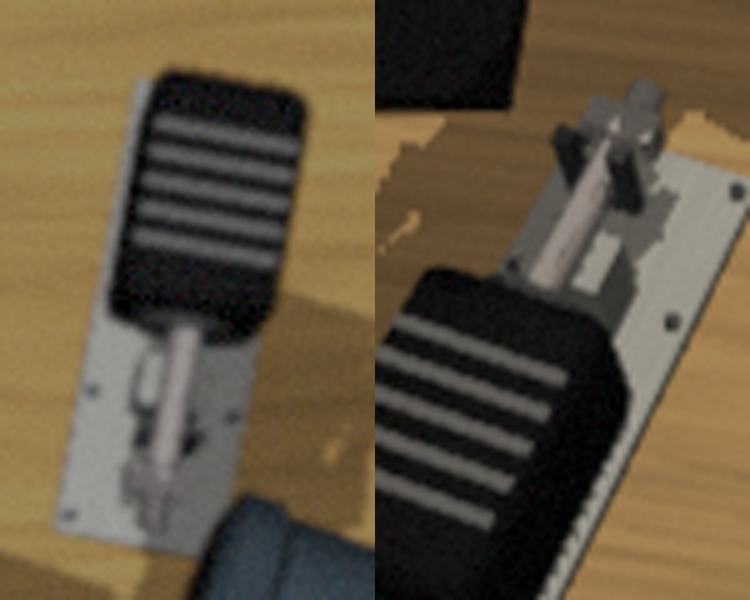

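Call:
send_rows:
  commands: "85 -0.178 -0.956 0.31 0;85 -0.178 -0.956 0.31 0;85 -0.178 -0.956 0.31 0;85 -0.178 -0.956 0.31 0;85 -0.178 -0.956 0.31 0;85 -0.178 -0.956 0.31 0;85 -0.178 -0.956 0.31 0;85 -0.178 -0.956 0.31 0;85 -0.178 -0.956 0.31 0;85 -0.178 -0.956 0.31 0;85 -0.178 -0.956 0.31 0;85 -0.178 -0.956 0.31 0;85 -0.178 -0.956 0.31 0;85 -0.178 -0.956 0.31 0;85 -0.178 -0.956 0.31 0;85 -0.178 -0.956 0.31 0"

```text
t: 4.22
tcp_pos: [0.4361, 0.2619, 0.1996]
tool_rot: [0.998, -0.07, 0.0, -0.0]
force: [0.5, -0.6, -0.6]
finger_gap: 1.0
gripper_force: 0.0
```

Call:
send_rows:
  commands: "85 0 0 0 -0.85;85 0 0 0 -0.85;85 0 0 0 -0.85;85 0 0 0 -0.85;85 0 0 0 -0.85;85 0 0 0 -0.85;85 0 0 0 0;85 0 0 0 0"

```text
t: 4.88
tcp_pos: [0.4362, 0.2608, 0.1999]
tool_rot: [0.994, 0.107, -0.0, -0.0]
force: [-0.2, -0.4, -0.3]
finger_gap: 0.992
gripper_force: 0.0
```

Run:
```python
from h import *
s=snap('wrist','w2');r=readout.sense();print(r['t'],r['tcp_pos'],Rn.from_quat(r['tool_rot']).as_matrix().round(3).tolist())
im=cv2.GaussianBlur(s['pixels'],(3,3),0);hsv=cv2.cvtColor(im,cv2.COLOR_RGB2HSV)
print(hsv[::60,::70].tolist() and proj(s,[.436,.261,.036]))
m=((hsv[...,0]<17)&(hsv[...,1]>150)&(hsv[...,2]>40)).astype(np.uint8)
n,l,st,c=cv2.connectedComponentsWithStats(m)
for i in range(1,n):
    if st[i,4]>200:print(st[i],c[i].round(0))
```

```text
4.9333 [0.43612665 0.26083814 0.1998887 ] [[0.977, 0.213, -0.0], [0.213, -0.977, -0.0], [-0.0, 0.0, -1.0]]
[276.93449605 196.86260919]
[ 255   88   34  138 2365] [273. 166.]
[ 153  251   86  101 3267] [200. 296.]
[422 265  47  30 675] [447. 279.]
[ 323  288   71   71 3198] [357. 324.]
```

View pics/w2.png

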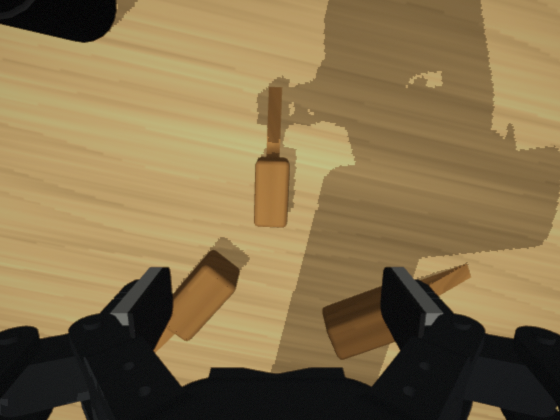

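The wrist view shows wedge A with its handle spanning (255–289, 158–227) and its tip at (275,87). B is at (205,295) and C at (370,318), both behind it.

Run:
```python
from h import *
s=load('w2');r=readout.sense();R=Rn.from_quat(r['tool_rot']).as_matrix();T=r['tcp_pos']
g=lambda u,v,z:((onz(s,u,v,z)-T)@R*1000).round(1)
for n,u,v,z in[('hTL',256,159,.036),('hTR',288,159,.036),('hBL',255,226,.036),('hBR',288,227,.036),('hC',272,192.5,.036),('noseL',269.5,88,.002),('noseR',281.5,88,.002),('tip',275.5,87,.002),('nosebase',272.5,156,.016),('B corner',222,250,.04),('C',325,310,.045),('Ctip',469,264,.01),('Cright',360,290,.045)]:print(n,g(u,v,z)[:2])
```

```text
hTL [ 32.7 -18. ]
hTR [32.7  9.2]
hBL [-26.7 -19.7]
hBR [-27.6   9.7]
hC [ 3.8 -4.5]
noseL [92.2 -6.9]
noseR [92.2  3.9]
tip [93.1 -1.5]
nosebase [33.2 -4.2]
B corner [-48.  -49.4]
C [-105.2   44.4]
Ctip [-74.4 191.8]
Cright [-84.8  75.5]
```

Call:
send_rows:
  commands: "85 0.11 -0.23 0.5 0.35;85 0 0 1 0;85 0 0 1 0;85 0 0 1 0;85 0 0 1 0;85 0 0 1 0;85 0 0 1 0;85 0 0 1 0;85 0 0 1 0;85 0 0 0.7 0;85 0 0 0.05 0;85 0 0 0 0;85 0 0 0 0"

```text
t: 6.02
tcp_pos: [0.4378, 0.266, 0.0154]
tool_rot: [0.995, 0.095, 0.0, -0.0]
force: [-0.2, 0.1, -0.1]
finger_gap: 0.996
gripper_force: 0.0
```

Call:
send_rows:
  commands: "10 0 0 0 0;10 0 0 0 0;10 0 0 0 0;10 0 0 0 0;10 0 0 0 0;10 0 0 0 0;10 0 0 0 0;10 0 0 0 0;10 0 0 0 0;10 0 0 0 0"
  grip_force: 70

```text
t: 6.85
tcp_pos: [0.4376, 0.266, 0.0156]
tool_rot: [0.995, 0.096, 0.001, -0.0]
force: [0.4, 0.1, 6.4]
finger_gap: 0.338
gripper_force: 69.8
```

Call:
send_rows:
  commands: "10 0 0 -0.4 0;10 0 0 -0.8 0;10 0 0 -1 0;10 0 0 -1 0;10 0 0 -1 0.97;10 0 0 -1 0.97;10 0 0 -1 0.97;10 0 0 -0.8 0.97;10 0 0 -0.4 0.97;10 0 0 0 0.97;10 0 0 0 0;10 0 0 0 0"

```text
t: 7.85
tcp_pos: [0.4368, 0.2657, 0.1631]
tool_rot: [0.994, -0.106, -0.0, 0.0]
force: [-0.8, 0.2, -1.2]
finger_gap: 0.339
gripper_force: 69.2
```

Call:
send_rows:
  commands: "10 0.216 0.984 0 0;10 0.216 0.984 0 0;10 0.216 0.984 0 0;10 0.216 0.984 0 0;10 0.216 0.984 0 0;10 0.216 0.984 0 0;10 0.216 0.984 0 0;10 0.216 0.984 0 0;10 0.216 0.984 0 0;10 0.216 0.984 0 0;10 0.216 0.984 0 0;10 0.216 0.984 0 0;10 0.216 0.984 0 0;10 0.216 0.984 0 0;10 0 0 0 0;10 0 0 0 0;10 0 0 0 0"

```text
t: 9.27
tcp_pos: [0.437, -0.0158, 0.1626]
tool_rot: [0.994, -0.107, -0.001, -0.0]
force: [-0.2, 1.4, -1.3]
finger_gap: 0.343
gripper_force: 69.4
```

Run:
```python
from h import *
s=snap('wrist','w3');r=readout.sense();R=Rn.from_quat(r['tool_rot']).as_matrix();print(r['t'],r['tcp_pos'],R.round(4).tolist(),r['force'],r['finger_gap'])
c=cv2.resize(s['pixels'][0:300,160:400],None,fx=2.5,fy=2.5,interpolation=cv2.INTER_CUBIC)[:600];cv2.imwrite('pics/c4.png',cv2.cvtColor(c,cv2.COLOR_RGB2BGR))
```

```text
9.3167 [ 0.43704879 -0.01549893  0.16266522] [[0.9772, -0.2122, -0.0012], [-0.2122, -0.9772, 0.0006], [-0.0013, -0.0004, -1.0]] [ 0.83975045  0.48831249 -2.11492322] 0.3394798827758645
```

View pics/c4.png

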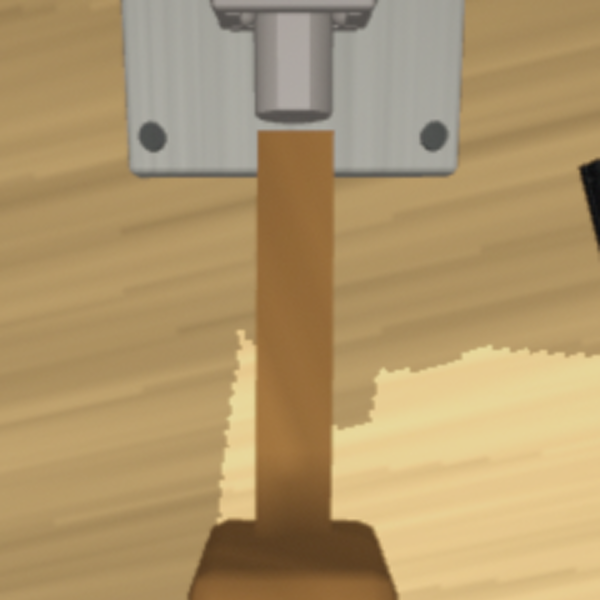

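The crop shows the nose aligned with the shaft: tip edges at crop (257–333, 130), shaft end edges at (256–331, 112), clip lower edge at y≈10.

Run:
```python
from h import *
s=load('w3');r=readout.sense();R=Rn.from_quat(r['tool_rot']).as_matrix();T=r['tcp_pos']
g=lambda u,v,z:((onz(s,160+u/2.5-.3,v/2.5-.3,z)-T)@R*1000).round(1)
for n,u,v,z in[('tipL',257,130,.149),('tipR',333,130,.149),('baseL',256,520,.163),('baseR',330.5,520,.163),('shL',256,110,.076),('shR',331.5,110,.076),('shL2',257,15,.076),('shR2',333,15,.076),('end',293,122,.067),('endtop',293,110,.085),('plL',130,172,.012),('plR',458,172,.012),('plL2',124,0,.012),('plR2',464,0,.012),('clipL',211,10,.09),('clipR',377,10,.09)]:print(n,g(u,v,z)[:2])
```

```text
tipL [90.8 -5.6]
tipR [90.8  6.3]
baseL [31.6 -5.9]
baseR [31.6  5.9]
shL [107.4  -8.4]
shR [107.3   9. ]
shL2 [127.  -8.]
shR2 [127.    9.1]
end [1.064e+02 1.000e-01]
endtop [1.057e+02 1.000e-01]
plL [102.2 -49.2]
plR [102.1  50.2]
plL2 [148.5 -48.7]
plR2 [148.5  49.7]
clipL [124.  -17.2]
clipR [124.   17.8]
```

Call:
send_rows:
  commands: "10 0 0 0.9 0;10 0 0 1 0;10 0 0 0.9 0;10 0 0 0.1 0;10 0 0 0 0;10 0.4 0.01 0 0;10 0.4 0 0 0;10 0.4 0 0 0;10 0 0 0 0;10 0 0 0 0;10 0 0 0 0;10 0 0 0 0"

```text
t: 10.32
tcp_pos: [0.4606, -0.0215, 0.105]
tool_rot: [0.994, -0.107, -0.0, -0.0]
force: [-0.9, 0.5, -1.5]
finger_gap: 0.34
gripper_force: 69.3
```

Call:
send_rows:
  commands: "10 0 0 0.05 0;10 0 0 0 0;10 0 0 0 0"

```text
t: 10.57
tcp_pos: [0.4607, -0.0215, 0.1038]
tool_rot: [0.994, -0.107, -0.0, -0.0]
force: [0.4, -0.2, -0.7]
finger_gap: 0.336
gripper_force: 69.3
```

Run:
```python
from h import *
s=snap('wrist','w4');r=readout.sense();R=Rn.from_quat(r['tool_rot']).as_matrix();print(r['t'],r['tcp_pos'],R.round(4).tolist(),r['force'],r['ft_torque'])
snap('scene','s4')
c=cv2.resize(s['pixels'][0:200,180:380],None,fx=3,fy=3,interpolation=cv2.INTER_CUBIC)[:600];cv2.imwrite('pics/c5.png',cv2.cvtColor(c,cv2.COLOR_RGB2BGR))
```

```text
10.6167 [ 0.46077721 -0.02153409  0.10385603] [[0.977, -0.2132, -0.0004], [-0.2132, -0.977, 0.0001], [-0.0004, -0.0001, -1.0]] [-0.51574328 -0.50860886 -0.88917155] [-0.01968705 -0.01425812 -0.03941887]
```

Call:
send_rows:
  commands: "10 0 0 0.05 0;10 0 0 0 0;10 0 0 0.04 0;10 0 0 0 0;10 0 0 0 0"

```text
t: 11.08
tcp_pos: [0.461, -0.0216, 0.102]
tool_rot: [0.994, -0.107, -0.0, -0.0]
force: [-0.0, 0.7, -0.9]
finger_gap: 0.337
gripper_force: 69.3
```

Call:
send_rows:
  commands: "10 0 0 0.03 0;10 0 0 0 0;10 0 0 0 0"

```text
t: 11.33
tcp_pos: [0.461, -0.0216, 0.1015]
tool_rot: [0.994, -0.107, -0.0, -0.0]
force: [-0.5, -0.5, -1.7]
finger_gap: 0.336
gripper_force: 69.3
```

```bash
python3 -c "
from h import *
r=readout.sense();print(r['tcp_pos'],r['force'],r['ft_torque'])"
```

```text
[ 0.46099924 -0.02157854  0.10147727] [-0.46003437 -0.52237298 -1.68984368] [ 0.0415947  -0.01380162  0.03043325]
```

Call:
send_rows:
  commands: "10 0 0 0.03 0;10 0 0 0 0;10 0 0 0 0"

```text
t: 11.58
tcp_pos: [0.461, -0.0216, 0.1009]
tool_rot: [0.994, -0.107, -0.0, 0.0]
force: [-0.5, -0.2, -0.2]
finger_gap: 0.34
gripper_force: 69.3
```

Call:
send_rows:
  commands: "10 0 0 0.03 0;10 0 0 0 0;10 0 0 0 0"

```text
t: 11.83
tcp_pos: [0.4611, -0.0216, 0.1004]
tool_rot: [0.994, -0.107, 0.0, 0.0]
force: [-0.7, -0.0, 0.9]
finger_gap: 0.339
gripper_force: 69.6
```

```bash
python3 -c "
from h import *
r=readout.sense();print(r['tcp_pos'],r['force'],r['ft_torque'])"
```

```text
[ 0.46110722 -0.02160669  0.10044766] [-0.67280281 -0.00916678  0.91886284] [-0.02519225 -0.07937034  0.0253381 ]
```

Call:
send_rows:
  commands: "10 0.1 0 -0.01 0;10 0.1 0 0 0;10 0.1 0 0 0;10 0.1 0 0 0;10 0.1 0 0 0;10 0 0 0 0;10 0 0 0 0"

```text
t: 12.42
tcp_pos: [0.4713, -0.0239, 0.1005]
tool_rot: [0.994, -0.107, 0.0, 0.0]
force: [0.5, 0.4, 0.8]
finger_gap: 0.336
gripper_force: 69.5
```

Call:
send_rows:
  commands: "10 0.1 0 0 0;10 0.1 0 0 0;10 0.1 0 0 0;10 0.1 0 0 0;10 0 0 0 0;10 0 0 0 0"

```text
t: 12.92
tcp_pos: [0.4783, -0.0253, 0.1005]
tool_rot: [0.994, -0.107, -0.0, -0.0]
force: [-3.9, 0.5, 3.5]
finger_gap: 0.342
gripper_force: 69.9
```

Run:
```python
from h import *
s=snap('wrist','w5');r=readout.sense();R=Rn.from_quat(r['tool_rot']).as_matrix();print(r['t'],r['tcp_pos'],R.round(4).tolist(),r['force']@R,r['ft_torque'])
snap('scene','s5')
c=cv2.resize(s['pixels'][0:180,200:350],None,fx=3.3,fy=3.3,interpolation=cv2.INTER_CUBIC)[:600];cv2.imwrite('pics/c5.png',cv2.cvtColor(c,cv2.COLOR_RGB2BGR))
```

```text
12.9667 [ 0.47832064 -0.02529651  0.10046598] [[0.977, -0.213, -0.0006], [-0.213, -0.977, 0.0002], [-0.0006, -0.0001, -1.0]] [-3.44034214 -0.28390104 -3.29762369] [0.09893526 0.29125862 0.01499117]
```

View pics/c5.png

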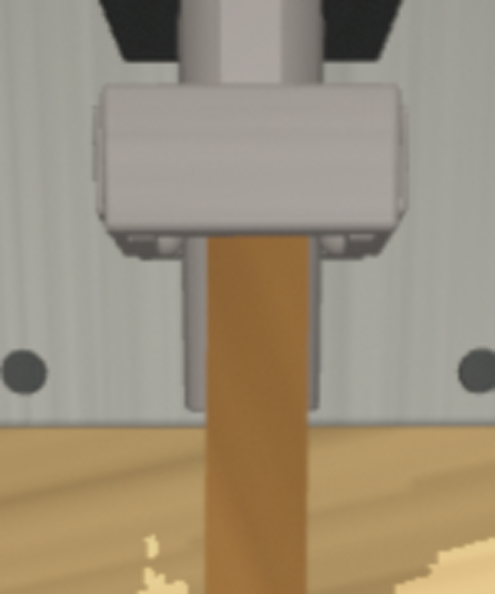

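The crop shows the nose entering the slot under the saddle. The nose centre is at x≈257 against the clip and shaft centre at 252, which is about 0.5 mm off. The collar posts are just behind the clip.

Call:
send_rows:
  commands: "10 0.05 -0.01 0 0;10 0.05 -0.01 0 0;10 0.05 0 0 0;10 0.05 0 0 0;10 0.05 0 0 0;10 0.05 0 0 0;10 0.05 0 0 0;10 0.05 0 0 0"

```text
t: 13.68
tcp_pos: [0.4864, -0.0267, 0.1005]
tool_rot: [0.994, -0.107, -0.0, -0.0]
force: [-4.2, 0.9, 5.1]
finger_gap: 0.343
gripper_force: 70.0
```

Call:
send_rows:
  commands: "10 0.05 0 0 0;10 0.05 0 0 0;10 0.05 0 0 0;10 0.05 0 0 0;10 0.05 0 0 0;10 0.05 0 0 0;10 0.05 0 0 0"

```text
t: 14.27
tcp_pos: [0.4928, -0.028, 0.1005]
tool_rot: [0.994, -0.107, -0.001, -0.0]
force: [-5.6, 1.4, 6.7]
finger_gap: 0.342
gripper_force: 70.0
```

Call:
send_rows:
  commands: "10 0.05 0 -0.01 0;10 0.05 0 0 0;10 0.05 0 0 0;10 0.05 0 0 0;10 0.05 0 0 0;10 0.05 0 0 0;10 0 0 0 0"

```text
t: 14.85
tcp_pos: [0.4963, -0.0286, 0.1006]
tool_rot: [0.994, -0.107, -0.003, -0.001]
force: [-9.7, 2.2, 8.8]
finger_gap: 0.342
gripper_force: 70.8
```

Run:
```python
from h import *
r=readout.sense();R=Rn.from_quat(r['tool_rot']).as_matrix();print(r['t'],r['tcp_pos'],R[2].round(4),r['force']@R,r['ft_torque']@R)
```

```text
14.85 [ 0.49625956 -0.0285767   0.10063144] [-6.5e-03 -3.0e-04 -1.0e+00] [-10.00740485  -0.04756427  -8.71880688] [ 1.56399450e-02 -1.05097083e+00 -1.68606220e-04]
```

Call:
send_rows:
  commands: "10 0 0 -0.03 0;10 0 0 0 0;10 0 0 0 0"

```text
t: 15.1
tcp_pos: [0.4964, -0.0286, 0.1008]
tool_rot: [0.994, -0.107, -0.003, -0.001]
force: [-8.5, 2.4, 5.1]
finger_gap: 0.339
gripper_force: 70.0
```

```bash
cat > st.py <<'E'
from h import *
r=readout.sense();R=Rn.from_quat(r['tool_rot']).as_matrix();print(r['t'],r['tcp_pos'].round(5),R[2].round(4),(r['force']@R).round(2),(r['ft_torque']@R).round(3),'adv',round(1000*(r['tcp_pos']-[.4783,-.0253,.1])@[.977,-.213,0],2))
E
python3 st.py
```

```text
15.1 [ 0.49636 -0.02863  0.10078] [-6.4e-03 -3.0e-04 -1.0e+00] [-8.86 -0.51 -5.07] [ 0.026 -1.016  0.025] adv 18.36
```

Call:
send_rows:
  commands: "10 0.04 0 -0.015 0;10 0.04 0 0 0;10 0.04 0 0 0;10 0 0 0 0"

```text
t: 15.43
tcp_pos: [0.4982, -0.029, 0.1009]
tool_rot: [0.994, -0.107, -0.004, -0.001]
force: [-9.0, 2.9, 4.2]
finger_gap: 0.339
gripper_force: 70.1
```

```bash
python3 st.py
```

```text
15.4333 [ 0.49821 -0.02898  0.10092] [-7.7e-03 -4.0e-04 -1.0e+00] [-9.4  -0.88 -4.13] [ 0.058 -1.053  0.031] adv 20.23
```

Call:
send_rows:
  commands: "10 0.04 0 -0.005 0;10 0.04 0 -0.005 0;10 0.04 0 -0.005 0;10 0.04 0 -0.005 0;10 0.04 0 0 0;10 0.04 0 0 0;10 0 0 0 0"

```text
t: 16.02
tcp_pos: [0.5042, -0.0304, 0.1011]
tool_rot: [0.994, -0.107, -0.003, -0.0]
force: [-4.8, 2.0, 0.4]
finger_gap: 0.339
gripper_force: 69.6
```

```bash
python3 st.py
```

```text
16.0167 [ 0.50424 -0.03042  0.10106] [-5.1e-03 -3.0e-04 -1.0e+00] [-5.16 -0.92 -0.35] [ 0.07  -0.865  0.003] adv 26.44
```

Call:
send_rows:
  commands: "10 0.05 0 0 0;10 0.05 0 0 0;10 0.05 0 0 0;10 0.05 0 0 0;10 0.05 0 0 0;10 0.05 0 0 0;10 0.05 0 0 0;10 0.05 0 0 0"

```text
t: 16.68
tcp_pos: [0.5156, -0.0332, 0.1019]
tool_rot: [0.994, -0.107, 0.001, 0.0]
force: [-0.5, -0.3, -1.2]
finger_gap: 0.339
gripper_force: 69.2
```

```bash
python3 st.py
```

```text
16.6833 [ 0.51559 -0.03323  0.1019 ] [ 2.8e-03  1.0e-04 -1.0e+00] [-0.42  0.39  1.25] [ 0.01  -0.081  0.01 ] adv 38.12
```

Call:
send_rows:
  commands: "10 0.06 0 0 0;10 0.06 0 0 0;10 0.06 0 0 0;10 0.06 0 0 0;10 0.06 0 0 0;10 0.06 0 0 0;10 0.06 0 0 0;10 0.06 0 0 0;10 0 0 0 0"

```text
t: 17.43
tcp_pos: [0.524, -0.0349, 0.1022]
tool_rot: [0.994, -0.107, 0.001, 0.0]
force: [-0.3, -0.1, 1.3]
finger_gap: 0.344
gripper_force: 69.6
```

```bash
python3 st.py
python3 - <<'E'
from h import *
s=snap('wrist','w6');a=snap('scene','s6')
c=cv2.resize(s['pixels'][0:220,180:380],None,fx=2.5,fy=2.5,interpolation=cv2.INTER_CUBIC)
p=proj(a,[.566,-.044,.09]).astype(int);print(p)
d=cv2.resize(a['pixels'][p[1]-40:p[1]+40,p[0]-40:p[0]+40],(300,300),interpolation=cv2.INTER_CUBIC);o=np.zeros((550,800,3),np.uint8);o[:,:500]=c;o[:300,500:]=d
cv2.imwrite('pics/c6.png',cv2.cvtColor(o,cv2.COLOR_RGB2BGR))
E
```

```text
17.4333 [ 0.52405 -0.03494  0.10217] [ 0.0012  0.     -1.    ] [-0.3   0.14 -1.34] [-0.023  0.117  0.042] adv 46.75
[209 227]
```

View pics/c6.png

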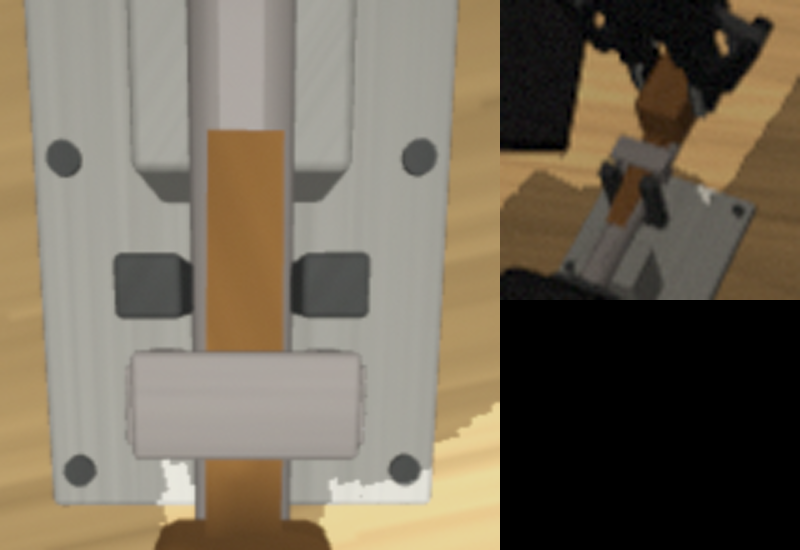

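The crop shows the clip raised on the nose, spanning (130–362, 352–458), just short of the collar posts at y≈252–318. The handle's front edge is at y≈520, so the clip is not against it yet.

Run:
```python
from h import *
s=load('w6');r=readout.sense();R=Rn.from_quat(r['tool_rot']).as_matrix();T=r['tcp_pos']
g=lambda u,v,z:((onz(s,180+u/2.5-.3,v/2.5-.3,z)-T)@R*1000).round(1)
for n,u,v,z in[('tip',245,130,.088),('clipnearL',135,458,.104),('clipfarL',132,352,.104),('R',360,458,.104),('handle',245,520,.122),('col near',150,318,.109),('clipnearL z.100',135,458,.100)]:print(n,g(u,v,z)[:2])
```

```text
tip [91. -0.]
clipnearL [ 41.8 -16.9]
clipfarL [ 57.8 -16.9]
R [41.8 17.7]
handle [36.5 -0.1]
col near [ 62.8 -13.6]
clipnearL z.100 [ 41.1 -17.4]
```

Call:
send_rows:
  commands: "10 0.05 0 0 0;10 0.05 0 0 0;10 0.05 0 0 0;10 0.05 0 0 0;10 0.05 0 0 0;10 0.05 0 0 0;10 0.05 0 0 0;10 0.05 0 0 0;10 0.05 0 0 0;10 0 0 0 0"

```text
t: 18.37
tcp_pos: [0.5326, -0.0368, 0.102]
tool_rot: [0.994, -0.107, 0.0, 0.0]
force: [-0.3, 0.1, 0.9]
finger_gap: 0.337
gripper_force: 69.6
```

```bash
python3 st.py
```

```text
18.3667 [ 0.53263 -0.03679  0.10201] [ 6.e-04 -0.e+00 -1.e+00] [-0.28 -0.08 -0.87] [0.019 0.038 0.034] adv 55.53
```

Call:
send_rows:
  commands: "10 0.04 0 0 0;10 0.04 0 0 0;10 0.04 0 0 0;10 0.04 0 0 0;10 0.04 0 0 0;10 0 0 0 0"

```text
t: 18.87
tcp_pos: [0.5365, -0.0377, 0.102]
tool_rot: [0.994, -0.107, 0.0, 0.0]
force: [-0.3, -0.9, 1.4]
finger_gap: 0.342
gripper_force: 69.6
```

```bash
python3 st.py
```

```text
18.8667 [ 0.53647 -0.03765  0.10203] [ 5.e-04 -0.e+00 -1.e+00] [-0.09  0.99 -1.36] [ 0.003  0.066 -0.001] adv 59.46
```

```bash
cat > clip.py <<'E'
from h import *
s=snap('wrist','wx');r=readout.sense();R=Rn.from_quat(r['tool_rot']).as_matrix();T=r['tcp_pos']
hsv=cv2.cvtColor(s['pixels'],cv2.COLOR_RGB2HSV)
w=(hsv[:230,274:282,1].mean(1)>100).astype(int);e=np.flatnonzero(np.diff(w))+.5
top=T[2]-.0156
for v in e: print(v,'wood after' if w[int(v+1)] else 'wood before',[((onz(s,278,v,top+z)-T)@R*1000)[0].round(1) for z in(.002,.020)])
# posts: dark rows at side columns
p=proj(s,T+R@[.07,-.014,0]);c=int(p[0]);d=hsv[:230,c-2:c+3,2].mean(1);print('side col',c,d[::6].round(0).tolist())
E
python3 clip.py
```

```text
52.5 wood after [np.float64(90.5), np.float64(87.5)]
171.5 wood before [np.float64(43.9), np.float64(46.5)]
214.5 wood after [np.float64(24.9), np.float64(29.9)]
side col 239 [38.0, 38.0, 121.0, 160.0, 161.0, 159.0, 167.0, 167.0, 166.0, 166.0, 167.0, 167.0, 167.0, 169.0, 168.0, 169.0, 137.0, 164.0, 165.0, 165.0, 165.0, 165.0, 164.0, 55.0, 81.0, 81.0, 81.0, 76.0, 165.0, 157.0, 168.0, 168.0, 169.0, 166.0, 165.0, 160.0, 168.0, 156.0, 116.0]
```

Call:
send_rows:
  commands: "10 0.04 0 0 0;10 0.03 0 0 0;10 0 0 0 0;10 0 0 0 0"

```text
t: 19.25
tcp_pos: [0.5376, -0.0379, 0.102]
tool_rot: [0.994, -0.107, 0.0, 0.0]
force: [-0.1, 0.5, 0.3]
finger_gap: 0.343
gripper_force: 69.6
```

```bash
python3 st.py; python3 clip.py
```

```text
19.25 [ 0.53765 -0.03791  0.10202] [ 3.e-04  0.e+00 -1.e+00] [-0.16 -0.48 -0.34] [-0.059  0.019 -0.031] adv 60.67
52.5 wood after [np.float64(90.5), np.float64(87.5)]
174.5 wood before [np.float64(42.6), np.float64(45.4)]
217.5 wood after [np.float64(23.5), np.float64(28.6)]
side col 239 [38.0, 39.0, 38.0, 160.0, 160.0, 140.0, 167.0, 167.0, 167.0, 166.0, 167.0, 168.0, 167.0, 168.0, 169.0, 168.0, 168.0, 142.0, 165.0, 165.0, 165.0, 165.0, 165.0, 60.0, 80.0, 81.0, 81.0, 80.0, 166.0, 151.0, 168.0, 168.0, 166.0, 169.0, 165.0, 163.0, 146.0, 132.0, 119.0]
```

Call:
send_rows:
  commands: "10 0.03 0 0 0;10 0.03 0 0 0;10 0 0 0 0;10 0 0 0 0"

```text
t: 19.63
tcp_pos: [0.5387, -0.0381, 0.102]
tool_rot: [0.994, -0.107, 0.0, -0.0]
force: [0.1, -0.8, 1.7]
finger_gap: 0.336
gripper_force: 69.6
```

```bash
python3 st.py; python3 clip.py|head -3
```

```text
19.6333 [ 0.53872 -0.03813  0.10201] [ 0. -0. -1.] [ 0.29  0.78 -1.73] [-0.011  0.018 -0.022] adv 61.76
52.5 wood after [np.float64(90.5), np.float64(87.5)]
174.5 wood before [np.float64(42.6), np.float64(45.4)]
216.5 wood after [np.float64(24.0), np.float64(29.0)]
```

Call:
send_rows:
  commands: "10 0.04 0 0 0;10 0.04 0 0 0;10 0 0 0 0;10 0 0 0 0"

```text
t: 20.02
tcp_pos: [0.5405, -0.0385, 0.102]
tool_rot: [0.994, -0.107, 0.0, 0.0]
force: [-0.2, -0.8, 0.8]
finger_gap: 0.341
gripper_force: 69.6
```

```bash
python3 st.py; python3 clip.py
```

```text
20.0167 [ 0.54046 -0.03851  0.10203] [ 4.e-04 -0.e+00 -1.e+00] [-0.03  0.81 -0.76] [-0.019  0.029 -0.035] adv 63.54
52.5 wood after [np.float64(90.5), np.float64(87.5)]
174.5 wood before [np.float64(42.6), np.float64(45.4)]
216.5 wood after [np.float64(24.0), np.float64(29.0)]
side col 239 [39.0, 39.0, 39.0, 39.0, 160.0, 161.0, 160.0, 167.0, 168.0, 167.0, 166.0, 167.0, 168.0, 167.0, 167.0, 169.0, 168.0, 168.0, 143.0, 165.0, 165.0, 165.0, 165.0, 165.0, 68.0, 65.0, 80.0, 80.0, 81.0, 89.0, 169.0, 168.0, 167.0, 168.0, 165.0, 163.0, 143.0, 146.0, 120.0]
```

Call:
send_rows:
  commands: "10 0 0 -0.1 0;10 0 0 -0.2 0;10 0 0 -0.3 0;10 0 0 -0.5 0;10 0 0 -0.7 0;10 0 0 -0.8 0;10 0 0 -0.8 0;10 0 0 -0.8 0;10 0 0 -0.4 0;10 0 0 -0.2 0;10 0 0 0 0"

```text
t: 20.98
tcp_pos: [0.5407, -0.0386, 0.1992]
tool_rot: [0.994, -0.107, 0.001, 0.0]
force: [0.1, 0.5, -0.1]
finger_gap: 0.341
gripper_force: 69.5
```

```bash
python3 st.py; python3 clip.py|head -3
python3 - <<'E'
from h import *
s=load('w1');Q=np.array([onz(s,*p,.014)[:2] for p in[(334,106),(482,66),(498,220),(368,252)]]);print(Q.round(3).tolist(),Q.mean(0),np.linalg.norm(Q-np.roll(Q,1,0),axis=1))
hsv=cv2.cvtColor(s['pixels'],cv2.COLOR_RGB2HSV);m=(hsv[...,2]<60).astype(np.uint8);m[262:]=0;m[:,:325]=0
n,l,st,c=cv2.connectedComponentsWithStats(m);i=st[1:,4].argmax()+1;cn=cv2.findContours((l==i).astype(np.uint8),0,1)[0][0];a=cv2.approxPolyDP(cv2.convexHull(cn),8,True)[:,0];print(a.tolist(),[onz(s,*p,.014)[:2].round(3).tolist() for p in a])
E
```

```text
20.9833 [ 0.54069 -0.03857  0.19917] [ 2.3e-03  2.0e-04 -1.0e+00] [ 0.01 -0.53  0.13] [-0.035  0.008 -0.04 ] adv 63.78
51.5 wood after [np.float64(91.6), np.float64(88.6)]
174.5 wood before [np.float64(43.0), np.float64(45.8)]
216.5 wood after [np.float64(24.3), np.float64(29.3)]
[[0.519, -0.126], [0.539, -0.293], [0.355, -0.315], [0.335, -0.152]] [ 0.43710712 -0.22143449] [0.18581982 0.16840521 0.18477393 0.16478625]
[[481, 65], [498, 220], [367, 252], [333, 106]] [[0.54, -0.292], [0.355, -0.315], [0.335, -0.151], [0.519, -0.125]]
```

Call:
send_rows:
  commands: "10 -0.41 0.5 0 0;10 -0.41 0.95 0 0;10 -0.41 0.95 0 0;10 -0.41 0.95 0 0;10 -0.41 0.95 0 0;10 -0.41 0.95 0 0;10 -0.41 0.95 0 0;10 -0.41 0.95 0 0;10 -0.41 0.95 0 0;10 -0.41 0.95 0 0;10 -0.41 0.95 0 0;10 0 0.53 0 -0.5;10 0 0 0 -0.9;10 0 0 0 -0.9;10 0 0 0 -0.9;10 0 0 0 -0.9;10 0 0 0 -0.8;10 0 0 0 0;10 0 0 0 0"

```text
t: 22.62
tcp_pos: [0.4061, -0.2247, 0.1973]
tool_rot: [0.998, 0.063, -0.001, -0.001]
force: [-0.2, 0.4, -0.9]
finger_gap: 0.341
gripper_force: 69.4
```

Call:
send_rows:
  commands: "10 0 0 0.4 0;10 0 0 0.8 0;10 0 0 0.9 0;10 0 0 0.9 0;10 0 0 0.9 0;10 0 0 0.9 0;10 0 0 0.9 0;10 0 0 0.8 0;10 0 0 0.6 0;10 0 0 0.4 0;10 0 0 0.2 0;10 0 0 0 0;10 0 0 0 0"

```text
t: 23.7
tcp_pos: [0.4073, -0.2251, 0.0441]
tool_rot: [0.998, 0.064, 0.0, 0.0]
force: [-0.4, -0.5, -0.0]
finger_gap: 0.337
gripper_force: 69.4
```

```bash
python3 st.py; python3 clip.py|head -3
```

```text
23.7 [ 0.40728 -0.22508  0.04405] [ 1.e-04  1.e-04 -1.e+00] [-0.42  0.48  0.05] [-0.077 -0.051  0.049] adv -26.84
51.5 wood after [np.float64(90.8), np.float64(87.8)]
174.5 wood before [np.float64(42.7), np.float64(45.5)]
217.5 wood after [np.float64(23.7), np.float64(28.8)]
```

Call:
send_rows:
  commands: "10 0 0 0.3 0;10 0 0 0.3 0;10 0 0 0.15 0;10 0 0 0.1 0;10 0 0 0 0;10 0 0 0 0"

```text
t: 24.25
tcp_pos: [0.4072, -0.2249, 0.0269]
tool_rot: [0.998, 0.064, -0.0, -0.0]
force: [-0.4, -0.2, -0.2]
finger_gap: 0.341
gripper_force: 69.4
```

Call:
send_rows:
  commands: "10 0 0 0.04 0;10 0 0 0 0;10 0 0 0 0"

```text
t: 24.5
tcp_pos: [0.4073, -0.225, 0.0263]
tool_rot: [0.998, 0.064, 0.0, 0.0]
force: [-0.0, 0.8, -1.4]
finger_gap: 0.334
gripper_force: 69.4
```

Still no contact, so I go down a little more.

Call:
send_rows:
  commands: "10 0 0 0.06 0;10 0 0 0.06 0;10 0 0 0 0;10 0 0 0 0"

```text
t: 24.83
tcp_pos: [0.4075, -0.2252, 0.0242]
tool_rot: [0.998, 0.064, 0.0, 0.0]
force: [0.3, 0.3, 5.2]
finger_gap: 0.338
gripper_force: 70.3
```

Call:
send_rows:
  commands: "10 0 0 0.05 0;10 0 0 0 0;10 0 0 0 0"

```text
t: 25.08
tcp_pos: [0.4076, -0.2252, 0.0235]
tool_rot: [0.998, 0.064, 0.001, 0.001]
force: [-1.4, 0.7, 9.2]
finger_gap: 0.339
gripper_force: 70.8
```

Call:
send_rows:
  commands: "38 0 0 0 0;45 0 0 0 0;55 0 0 0 0;65 0 0 0 0;70 0 0 0 0;70 0 0 0 0;70 0 0 0 0;70 0 0 -0.3 0;70 0 0 -0.6 0;70 0 0 -1 0;70 0 0 -1 0;70 0 0 -1 0;70 0 0 -1 0;70 0 0 -1 0;70 0 0 -0.5 0;70 0 0 0 0;70 0 0 0 0;70 0 0 0 0"

```text
t: 26.58
tcp_pos: [0.4068, -0.2246, 0.1504]
tool_rot: [0.998, 0.064, -0.0, -0.0]
force: [0.3, -0.4, -0.2]
finger_gap: 0.819
gripper_force: 0.0
```

```bash
python3 st.py
python3 - <<'E'
from h import *
s=snap('wrist','w9');hsv=cv2.cvtColor(s['pixels'],cv2.COLOR_RGB2HSV)
roi=np.zeros((420,560),bool)
from numpy import array
P=np.array([proj(s,[x,y,.014]) for x,y in[(.335,-.151),(.519,-.125),(.54,-.292),(.355,-.315)]]);k=np.zeros((420,560),np.uint8);cv2.fillPoly(k,[P.astype(np.int32)],1);print('tray px',P.round(0).tolist())
def big(m):
    n,l,st,c=cv2.connectedComponentsWithStats(m.astype(np.uint8)); return sorted([(st[i].tolist(),c[i].round(0).tolist()) for i in range(1,n) if st[i,4]>60],key=lambda a:-a[0][4])[:4]
w=big((k>0)&(hsv[...,0]<20)&(hsv[...,1]>120)&(hsv[...,2]>50));g=big((k>0)&(hsv[...,1]<60)&(hsv[...,2]>90))
print('wood',w);print('steel',g)
for n,a,z in[('wood',w,.04),('steel',g,.03)]:
    if a:print(n,onz(s,*a[0][1],z).round(3))
E
```

```text
26.5833 [ 0.40675 -0.22457  0.15041] [-7.e-04 -9.e-04 -1.e+00] [0.24 0.43 0.21] [ 0.06  -0.019  0.002] adv -27.46
tray px [[180.0, 275.0], [157.0, 33.0], [397.0, 33.0], [376.0, 276.0]]
wood [([257, 172, 43, 82, 3358], [278.0, 212.0]), ([268, 82, 18, 66, 1125], [277.0, 114.0])]
steel [([252, 147, 51, 25, 1130], [277.0, 159.0])]
wood [ 0.407 -0.225  0.04 ]
steel [ 0.444 -0.22   0.03 ]
```

```bash
python3 -c "
from station import sign_off
print(sign_off())"
```

```text
the job is handed in; nothing more can be done
None
```

The wedge took the clip off the shaft and both are now lying in the tray at about (0.41, -0.22) m with the gripper clear; I handed the job in at about 26.6 s, and no verdict was shown.

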